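# Finish packing the round gift tin

## Robot

A 7-joint arm with a two-finger parallel gripper is mounted at the origin on the work surface. World frame = base frame: x ahead of the robot, y to its left, z up, the work surface at z = 0. Lengths are in m, angles in rad, forces in N, time in s.
With the tool pointing down it reaches from about 0.425 to 0.95 m from the base axis. Payload 4.7 kg.
Tool frame: the origin (TCP) lies midway between the tips of the shut fingers; the grasp point (between the pads) lies 19 mm behind it (bot.grip_point_offset is the distance from the TCP to the grasp point, in m); z points along the fingers, y is the line along which they close (so a half turn about z gives the same grasp; the last joint's range is limited). The gripper opens to 85 mm and grips with 20 to 120 N. Pads are 22 mm wide; open, the fingers measure 114 mm over their backs; the gripper's body (76 mm by 85 mm) begins 54 mm behind the grasp point. The pads swing forward as they close: fully open they stand 13 mm farther back than shut.
Start: joints at [-1.22, 0.469, -0.049, 1.532, 0.024, 1.141, -0.082], TCP at [0.25, 0.627, 0.231] pointing down, gripper open.
Joint ranges: [-2.59, 2.59], [-0.33, 1.99], [-1.39, 1.29], [0.1, 2.45], [-1.04, 4.18], [0.21, 1.99], [-2.66, 2.66]. Speed limits (rad/s): [2.57, 2.57, 3.14, 3.14, 3.14, 3.14, 3.14].

## Interface

Orientations are given as a 3x3 rotation matrix whose columns are the frame's x, y, z axes.
In Python, from bench import telemetry, optics, bot gives the robot as it stands.
- The arm moves only by the tool move_arm, never from a script. Its arguments are lists of equal length, an entry for each row: "gripper": the opening, from 0 (shut) to 1 (fully open); "xyz": the shift along the world's x, y, z in m, a list of three; "yaw": the turn about the world's z in rad. In form: {"gripper": [gripper, ...], "xyz": [[dx, dy, dz], ...], "yaw": [yaw, ...]}. A call has 1 to 12 rows; each row is the pose to reach, as a shift and turn from the pose commanded when the call began; what a row does not reach only later rows make up. A row lasts 1/10 s, in which the tool goes at most 50 mm and 8.59 degrees, less where a joint would pass 70% of its speed; a pose out of reach is approached as far as the arm can. A call with a gripper value outside its range is refused whole. The fingers move at their own pace and stop on an object; "grip_force" is the grip in N (left out, the last holds). Time passes only in rows, so rows that repeat a pose let the fingers close. It gives the time, the measured TCP pose, the force, the opening and the grip force at its end, in the units of the state.
- telemetry.observe(): the state, without advancing time (a new reading comes with each control period).
- optics.camera(name): name is "side" or "top" or "wrist"; returns (picture, depth): 480x640x3 uint8, red, green, blue; 480x640 float32, m along the optical axis (not along the pixel's ray), 0 where there is no reading.
- optics.camera_info(name): a dict with "fx", "fy", "cx", "cy" (pixels), "rvec" (rotation vector, rad) and "tvec" (3), from world to camera coordinates, as OpenCV has them; the wrist camera has in their place "T_tool_cam" (4x4, takes a point from camera to tool coordinates, whose origin is the TCP and whose axes are the flange's). Camera axes: x right, y down, z forward; pixel columns grow to the right and rows downward; lengths in m; the calibration is good to about 2 mm. The wrist camera is an equidistant fisheye: a pixel r from the principal point sees the ray r / f radians off the axis. A picture is of the moment at which its call begins: read the wrist's pose just before it. camera_info takes no time and is no camera call.
- bot.job_done(): hands the job in; it is judged then, once.
The state is a dict: "t": time; "joint_positions": joint angles; "joint_vel": joint speeds; "joint_torque": joint torques, N m; "eef_pos": TCP position; "tool_rot": TCP orientation; "force": force on the tool from outside, world axes, zero at the start; "ft_torque": the same for the moment, N m; "opening": finger opening in m; "grasp_force": force on a finger pad.
Only numpy, scipy, OpenCV 4.12 (cv2) and the standard library are available. Lean on these libraries where they do the work, as an engineer would, in place of code of your own. Each camera call takes 0.05 s, during which the arm holds its last target. There are 200 camera calls.

## Task

The round tin should hold seven small bottles, but a tall one was stood in it by mistake: put the tall bottle back in the empty cell of the divided carton, and pack the two small bottles from the tray into the room it leaves, so that all seven small ones stand flat on the tin's floor, one in the middle and six round it. Leave the bottles that are already right in their places, set each bottle down without dropping it, knock nothing over, and leave the tub and the tin's lid where they are.

Things in the scene. Friction and masses are not known exactly. Their poses are not given: they have to be found in the camera images.
- tin: The base of a round gift tin, plain bare metal, which stands firm and does not move: inside diameter 160 mm (so seven small bottles fit only as one in the middle and six round it, with about 10 mm to spare over the width), wall 3 mm, 48 mm high, floor 2 mm thick. Origin at the centre of its underside, z up. Its floor is 2 mm above the origin.
- carton: Open cardboard carton that stands firm and does not move: outside 128 mm square, 56 mm high, walls 4 mm, floor 4 mm thick, with a crossed cardboard partition (4 mm thick, top at 48 mm) that makes four cells 58 mm square. Three cells hold a tall bottle, one is empty. Origin at the centre of its underside, x and y along its sides, z up.
- empty_cell (a point): Centre of the floor of the carton's one empty cell, 4 mm above the counter.
- tray: Shallow sheet-metal tray that stands firm, 120 by 180 mm (x by y), rim 12 mm high, floor 3 mm thick. The two loose small bottles stand on it. Origin at the centre of its underside.
- small1: Identical small snack bottle, clear plastic filled with brown nuts: straight round body 50 mm across up to 52 mm, sloped shoulder, white screw cap 28 mm across from 64 to 84 mm, which is the place to grip; smooth body that slides easily on its neighbours, foot rounded by about 4 mm; about 110 g. Origin at the centre of its underside, z up along its axis. This one stands in the middle of the tin, within about 2 mm.
- small2: Small bottle like small1. Stands in the tin by the wall, one of four neighbours (small2, 3, 4, 5 in that order anticlockwise seen from above, roughly 60 degrees apart, axes about 53 mm from the tin's centre, with gaps of a few millimetres); the rest of the ring, from small5 on round to small2, is the room for two more, and a bottle's rounded foot can nudge a neighbour that stands a little in the way.
- small3: Small bottle like small1. Stands in the tin by the wall, one of four neighbours (small2, 3, 4, 5 in that order anticlockwise seen from above, roughly 60 degrees apart, axes about 53 mm from the tin's centre, with gaps of a few millimetres); the rest of the ring, from small5 on round to small2, is the room for two more, and a bottle's rounded foot can nudge a neighbour that stands a little in the way.
- small4: Small bottle like small1. Stands in the tin by the wall, one of four neighbours (small2, 3, 4, 5 in that order anticlockwise seen from above, roughly 60 degrees apart, axes about 53 mm from the tin's centre, with gaps of a few millimetres); the rest of the ring, from small5 on round to small2, is the room for two more, and a bottle's rounded foot can nudge a neighbour that stands a little in the way.
- small5: Small bottle like small1. Stands in the tin by the wall, one of four neighbours (small2, 3, 4, 5 in that order anticlockwise seen from above, roughly 60 degrees apart, axes about 53 mm from the tin's centre, with gaps of a few millimetres); the rest of the ring, from small5 on round to small2, is the room for two more, and a bottle's rounded foot can nudge a neighbour that stands a little in the way.
- small6: Small bottle like small1, standing on the tray, to be packed into the tin. 80 to 145 g.
- small7: Small bottle like small1, standing on the tray, to be packed into the tin. 80 to 145 g.
- tall1: Tall snack bottle of the same make as the small ones: body 50 mm across up to 84 mm, white cap 28 mm across from 96 to 116 mm. Origin at the centre of its underside, z up along its axis. This one stands in the tin by mistake, by the wall, halfway across the room of the two missing small bottles. 110 to 195 g.
- tall2: Tall bottle like tall1, about 150 g, standing in a cell of the carton, where it belongs.
- tall3: Tall bottle like tall1, about 150 g, standing in a cell of the carton, where it belongs.
- tall4: Tall bottle like tall1, about 150 g, standing in a cell of the carton, where it belongs.
- tub: Bystander: closed clear tub of fried dough pieces, 150 by 120 mm, 78 mm high, standing on the far side of the counter. Origin at the centre of its underside.
- tin_lid: Bystander: the tin's round metal lid, lying rim down, 169 mm across, 46 mm high, on the far side of the counter. Origin at the centre of its rim plane.

How it is judged:
At the end, for the whole second after the job is handed in: All 7 small bottles at rest in the tin, underside within 3 mm of its floor, tilt under 0.06 rad, axis within 58 mm of the tin's centre; the tall one likewise in the empty cell, within 8 mm of its centre; the carton's other bottles moved under 12 mm and upright; tub and lid moved under 15 mm (horizontal distance between each of small1, small2, small3, small4, small5, small6, small7 and tin below 0.058 m and z of each of small1, small2, small3, small4, small5, small6, small7 in the frame of tin below 0.005 m and angle between each of small1, small2, small3, small4, small5, small6, small7, tall1, tall2, tall3, tall4's own z axis and vertical below 0.06 rad and linear speed of each of small1, small2, small3, small4, small5, small6, small7, tall1 below 0.02 m/s and horizontal distance between tall1 and empty_cell below 0.008 m and z of tall1 in the frame of empty_cell below 0.003 m and distance of each of tall2, tall3, tall4 from where it was at the start of the episode below 0.012 m and distance of each of tub, tin_lid from where it was at the start of the episode below 0.015 m); the robot touches nothing.
It fails at once if a bottle is knocked over (angle between any of small1, small2, small3, small4, small5, small6, small7, tall1, tall2, tall3, tall4's own z axis and vertical above 1 rad).
It fails at once if the tub or the tin's lid is pushed away (distance of any of tub, tin_lid from where it was at the start of the episode above 0.02 m).
It fails at once if a bottle that belongs where it stands is lifted out of the tin or the carton (distance of any of small1, small2, small3, small4, small5, tall2, tall3, tall4 from where it was at the start of the episode above 0.03 m).
It fails at once if a bottle is dropped: out of the fingers and falling at over 0.5 m/s (about 13 mm) ((linear speed of small6 above 0.5 m/s and contact force between the fingers and small6 below 0.1 N) or (linear speed of small7 above 0.5 m/s and contact force between the fingers and small7 below 0.1 N) or (linear speed of tall1 above 0.5 m/s and contact force between the fingers and tall1 below 0.1 N)).
It also fails if it takes over 72 s, if anything falls off the work surface, if the arm or the gripper's body presses on something with over 40 N, if the wrist force passes 120 N, or if a joint passes its speed limit or range.

## Working session

There is one attempt and no reset: what is moved stays moved. The work goes in short steps, Python scripts to look and compute and a tool call to move; the robot and the scene stay as the last step left them, time stands still between calls to the robot, and variables do not carry over. Pictures are saved under pics/ and viewed, at most 10 in all, crops included, and the job is handed in when it is done.

Besides the shell and the picture viewer there is one more tool, called after "Request:" as name(argument=value, ...), one argument or row to a line, values as JSON. move_arm: Moves the arm, as the interface text tells. Its arguments: {"type":"object","properties":{"gripper":{"type":"array"},"xyz":{"type":"array"},"yaw":{"type":"array"},"grip_force":{"type":"number"}},"required":["gripper","xyz","yaw"]}

```bash
mkdir -p pics
cat > h.py <<'E'
import numpy as np, cv2
from bench import telemetry, optics, bot
def cam(n):
    i=optics.camera_info(n); R,_=cv2.Rodrigues(np.array(i['rvec'],float)); return i,R,np.array(i['tvec'],float).ravel()
def cloud(n,d):
    i,R,t=cam(n); v,u=np.mgrid[:480,:640]
    P=np.stack([(u-i['cx'])/i['fx']*d,(v-i['cy'])/i['fy']*d,d],-1)
    W=(P-t)@R; W[d==0]=np.nan; return W
def onplane(n,u,v,z):
    i,R,t=cam(n); r=R.T@np.array([(u-i['cx'])/i['fx'],(v-i['cy'])/i['fy'],1]); c=-R.T@t
    return c+r*(z-c[2])/r[2]
E
python3 - <<'E'
from h import *
s=telemetry.observe(); print(s['t'],s['eef_pos'],s['tool_rot'],s['force'],s['opening'])
for n in ['top','side']:
    p,d=optics.camera(n); cv2.imwrite(f'pics/{n}0.png',p[...,::-1]); np.save(f'{n}0.npy',d); np.save(f'{n}0p.npy',p)
    i,R,t=cam(n); print(n,i['fx'],-R.T@t)
E
```

```text
0.0 [0.25002953 0.62634201 0.23024828] [[-9.28756822e-01  3.70689030e-01 -6.38890856e-04]
 [ 3.70689569e-01  9.28754974e-01 -1.85531420e-03]
 [-9.43715621e-05 -1.95996590e-03 -9.99998075e-01]] [0.296414   0.40402511 0.12131534] 0.08538986954522707
top 469.1686869972624 [0.48809407 0.00353055 0.85602049]
side 540.9273650848984 [0.52015078 0.90662406 0.88587968]
```

View pics/top0.png

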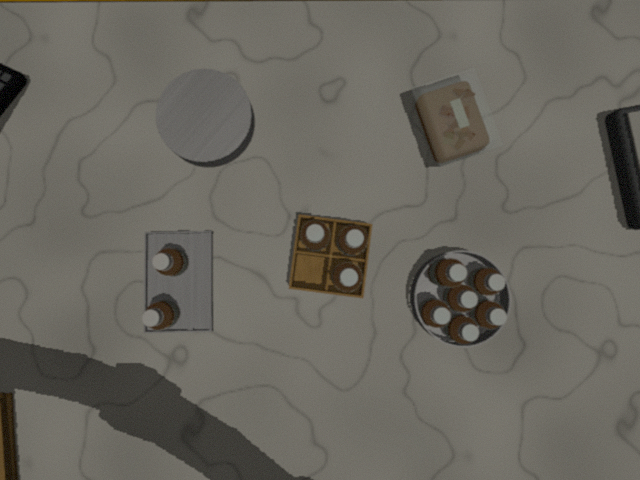

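View pics/side0.png

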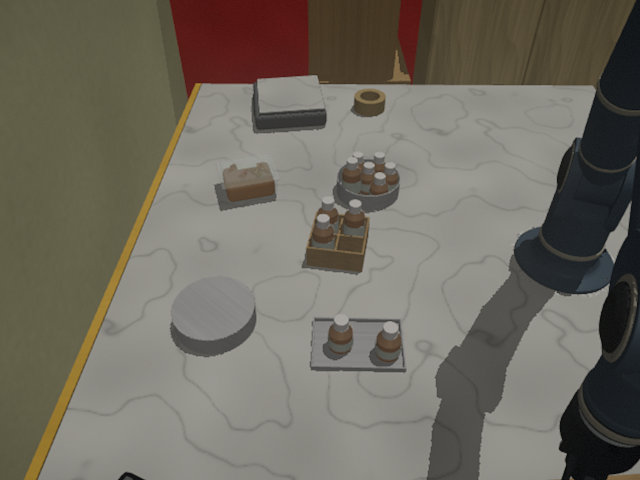

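The top view shows the tin at (459,298) with six caps, the carton at (330,255) with its empty cell at about (309,270), and the tray bottles at (162,262) and (152,318). The side view agrees. Next I'll measure the caps, the tin rim and the carton.

Run:
```python
from h import *
p=np.load('top0p.npy');d=np.load('top0.npy');W=cloud('top',d)
hsv=cv2.cvtColor(p,cv2.COLOR_RGB2HSV)
z=W[...,2]
m=((hsv[...,2]>190)&(hsv[...,1]<40)&(z>.07)&(z<.135)).astype(np.uint8)
n,l,st,c=cv2.connectedComponentsWithStats(m)
for k in range(1,n):
    if st[k,4]<100: continue
    zz=z[l==k]; zt=np.nanmedian(zz); top=(l==k)&(np.abs(z-zt)<.006)
    q=np.argwhere(top)
    (u,v),r=cv2.minEnclosingCircle(q[:,::-1].astype(np.float32))
    print(st[k],c[k].round(1),'z',zt.round(4),'med xyz',np.nanmean(W[top],0).round(4),'circ',onplane('top',u,v,zt).round(4),r)
# tin rim: points 0.042<z<.053 near
ys=slice(225,370);xs=slice(390,530)
w=W[ys,xs].reshape(-1,3); w=w[(w[:,2]>.044)&(w[:,2]<.052)]
# only outer ring
c0=onplane('top',459,298,.048)[:2]
for _ in range(6):
    r=np.hypot(*(w[:,:2]-c0).T); k=(r>.074)&(r<.09); a=w[k]
    A=np.c_[2*a[:,:2],np.ones(len(a))]; s=np.linalg.lstsq(A,(a[:,:2]**2).sum(1),rcond=None)[0]; c0=s[:2]
print('tin',c0,np.sqrt(s[2]+c0@c0),len(a))
# carton walls
w=W[195:315,270:390]; m=((w[...,2]>.05)&(w[...,2]<.061)&(hsv[195:315,270:390,1]>60)).astype(np.uint8)
q=w[m>0][:,:2]; (cx,cy),sz,ang=cv2.minAreaRect((q*1000).astype(np.float32)); print('carton',cx,cy,sz,ang,np.median(z[195:315,270:390]))
```

```text
tin [ 0.43896241 -0.2423119 ] 0.08094892531614652 556
carton 513.9388427734375 -16.343429565429688 (127.9681167602539, 128.0686492919922) 82.09795379638672 nan
```

```bash
cat > caps.py <<'E'
from h import *
def caps(n,p,d,thr=165):
    W=cloud(n,d); hsv=cv2.cvtColor(p,cv2.COLOR_RGB2HSV)
    m=((hsv[...,2]>thr)&(hsv[...,1]<40)).astype(np.uint8)
    N,l,st,c=cv2.connectedComponentsWithStats(m); out=[]
    for k in range(1,N):
        if not 150<st[k,4]<700: continue
        z=W[...,2][l==k]
        out.append((st[k],c[k].round(1),np.nanpercentile(z,[10,50,90]).round(3) if np.isfinite(z).any() else None))
    return out
E
python3 - <<'E'
from caps import *
p=np.load('top0p.npy');d=np.load('top0.npy')
for (u,v) in [(162,262),(456,272),(493,280),(462,299),(437,315),(492,316),(466,332),(349,276)]: print(p[v,u],d[v,u])
for o in caps('top',p,d): print(*o)
E
```

```text
[133 133 125] 0.76776206
[132 135 127] 0.7387605
[131 130 123] 0.7713896
[129 135 127] 0.7658434
[132 136 131] 0.76343817
[132 135 128] 0.7659795
[129 132 127] 0.76267546
[134 135 131] 0.73343235
```

```bash
cat > caps.py <<'E'
from h import *
def caps(p,d,n='top'):
    W=cloud(n,d); z=W[...,2]; hsv=cv2.cvtColor(p,cv2.COLOR_RGB2HSV)
    m=((hsv[...,2]>100)&(hsv[...,1]<45)&(z>.074)&(z<.14)).astype(np.uint8)
    N,l,st,c=cv2.connectedComponentsWithStats(m); out=[]
    for k in range(1,N):
        if not 80<st[k,4]<700: continue
        zt=np.percentile(z[l==k],60); H=.120 if zt>.10 else .087
        t=(l==k)&(z>zt-.008)
        (u,v),r=cv2.minEnclosingCircle(np.argwhere(t)[:,::-1].astype(np.float32))
        q=np.argwhere(t).mean(0)
        out.append((q[::-1].round(1),round(float(zt),4),st[k,4],W[t][:,:2].mean(0).round(4),onplane(n,u,v,zt)[:2].round(4),round(r,1)))
    return out
E
python3 - <<'E'
from caps import *
p=np.load('top0p.npy');d=np.load('top0.npy')
for o in caps(p,d): print(*o)
for t in [W for W in [cloud('top',d)]]:
    print('tin floor/counter/tray z',np.nanmedian(t[380:400,400:500,2]),np.nanmedian(t[250:310,190:205,2]),t[270,307])
E
```

```text
[480.5 104.8] 0.0772 657 [ 0.7686 -0.2754] [ 0.762  -0.2691] 37.2
[459.3 112.7] 0.0782 311 [ 0.7547 -0.2383] [ 0.754  -0.2376] 15.0
[314.8 232.6] 0.1193 246 [0.5488 0.0097] [0.5487 0.0101] 8.7
[354.6 237.8] 0.1192 243 [ 0.5398 -0.0528] [ 0.54   -0.0526] 8.7
[160.4 261.2] 0.0861 212 [0.5073 0.2626] [0.5074 0.2624] 8.3
[457.9 272.1] 0.1172 254 [ 0.484  -0.2148] [ 0.4839 -0.2145] 8.7
[348.7 276.9] 0.1191 241 [ 0.4786 -0.0425] [ 0.4787 -0.0424] 8.6
[496.7 281.8] 0.0853 219 [ 0.4673 -0.2875] [ 0.4672 -0.2875] 8.3
[468.8 299.1] 0.0853 218 [ 0.4398 -0.2406] [ 0.4398 -0.2403] 8.4
[441.7 315.5] 0.0854 215 [ 0.4138 -0.1952] [ 0.4138 -0.1952] 8.4
[498.1 316.6] 0.0854 223 [ 0.4109 -0.2875] [ 0.4106 -0.2873] 8.5
[150.2 317.8] 0.0865 223 [0.4162 0.2774] [0.4162 0.2774] 8.4
[470.  332.3] 0.0855 222 [ 0.3862 -0.2406] [ 0.3863 -0.2405] 8.4
tin floor/counter/tray z -0.0010050919125352178 0.0019303080481498872 [0.49046898 0.02562608 0.0023203 ]
```

Bottle heights agree with the given sizes. The tall one in the tin is at (0.484, -0.2147) and the tin centre is about (0.439, -0.2415). The free slots are at about 1° and 60°, and the empty cell is at about (0.4874, 0.019). I'll use one finger line for the tall bottle throughout, at -59°, which is tangential in the tin and diagonal in the carton.

Request:
move_arm(
  gripper=[1,1,1,1,1,1,1,1,1,1,1,1],
  xyz=[
    [0.25,-0.4,0],
    [0.25,-0.4,0],
    [0.25,-0.4,0],
    [0.25,-0.4,0],
    [0.25,-0.4,0],
    [0.25,-0.4,0],
    [0.25,-0.4,0],
    [0.25,-0.4,0],
    [0.25,-0.4,0],
    [0.25,-0.4,0],
    [0.25,-0.4,0],
    [0.25,-0.4,0],
  ],
  yaw=[-1.2,-1.2,-1.2,-1.2,-1.2,-1.2,-1.2,-1.2,-1.2,-1.2,-1.2,-1.2],
  grip_force=40,
)

```text
t: 1.3
eef_pos: [0.4998, 0.2271, 0.231]
tool_rot: [[0.009, 1.0, -0.001], [1.0, -0.009, 0.0], [0.0, -0.001, -1.0]]
force: [0.5, 0.1, 0.3]
opening: 0.0855
grasp_force: 0.0
```

Request:
move_arm(
  gripper=[1,1,1,1,1,1,1,1,1,1,1,1],
  xyz=[
    [-0.016,-0.44,0],
    [-0.016,-0.44,0],
    [-0.016,-0.44,0],
    [-0.016,-0.44,0],
    [-0.016,-0.44,0],
    [-0.016,-0.44,0],
    [-0.016,-0.44,0],
    [-0.016,-0.44,0],
    [-0.016,-0.44,0],
    [-0.016,-0.44,0],
    [-0.016,-0.44,0],
    [-0.016,-0.44,0],
  ],
  yaw=[-1.017,-1.017,-1.017,-1.017,-1.017,-1.017,-1.017,-1.017,-1.017,-1.017,-1.017,-1.017],
)

```text
t: 2.5
eef_pos: [0.4849, -0.2104, 0.2309]
tool_rot: [[0.853, 0.522, -0.001], [0.522, -0.853, 0.001], [0.0, -0.001, -1.0]]
force: [-0.2, -0.0, -0.4]
opening: 0.0852
grasp_force: 0.0
```

```bash
cat > wr.py <<'E'
from h import *
def wrist(name):
    s=telemetry.observe(); p,d=optics.camera('wrist'); cv2.imwrite(name,p[...,::-1])
    i=optics.camera_info('wrist'); T=np.array(i['T_tool_cam']); R=np.array(s['tool_rot']); e=np.array(s['eef_pos'])
    def ray(u,v):
        x,y=u-i['cx'],v-i['cy']; r=np.hypot(x,y); f=i['fx']; th=r/f
        c=np.array([np.sin(th)*x/r,np.sin(th)*y/r,np.cos(th)]); return e+R@T[:3,3], R@T[:3,:3]@c
    def pl(u,v,z):
        o,r=ray(u,v); return (o+r*(z-o[2])/r[2]).round(4)
    return p,d,s,pl
E
python3 - <<'E'
from wr import *
p,d,s,pl=wrist('pics/w1.png'); print(s['eef_pos'],optics.camera_info('wrist'))
hsv=cv2.cvtColor(p,cv2.COLOR_RGB2HSV)
m=((hsv[...,2]>105)&(hsv[...,1]<45)).astype(np.uint8)
N,l,st,c=cv2.connectedComponentsWithStats(m)
for k in range(1,N):
    if st[k,4]>150: print(st[k],c[k].round(1),d[int(c[k][1]),int(c[k][0])],pl(*c[k],.118),pl(*c[k],.086))
E
```

```text
[ 0.48491252 -0.21035872  0.23086882] {'fx': 371.64829954431775, 'fy': 371.64829954431775, 'cx': 318.8771069611992, 'cy': 235.08567238598985, 'T_tool_cam': array([[ 4.82278536e-06, -9.56469887e-01, -2.91831038e-01,
         7.43683537e-02],
       [ 9.99999805e-01, -1.77829179e-04,  5.99357218e-04,
         3.42187350e-04],
       [-6.25163205e-04, -2.91830984e-01,  9.56469699e-01,
        -1.41960184e-01],
       [ 0.00000000e+00,  0.00000000e+00,  0.00000000e+00,
         1.00000000e+00]])}
[    0     0   136   154 12103] [53.1 63.8] 0.328617 [0.4935 0.0466 0.118 ] [0.4866 0.0741 0.086 ]
[    52      0    588    416 139941] [388.8 212.5] 0.36741775 [ 0.5226 -0.2461  0.118 ] [ 0.5194 -0.2554  0.086 ]
[ 152   39   36   36 1001] [169.4  56.5] 0.22727674 [ 0.5398 -0.053   0.118 ] [ 0.5387 -0.0381  0.086 ]
[107 108  30  36 834] [121.4 126.1] 0.23940878 [ 0.4779 -0.0428  0.118 ] [ 0.469  -0.0266  0.086 ]
[   0  201   19  189 2020] [  5.6 295.4] 0.41823703 [0.2567 0.0306 0.118 ] [0.2201 0.056  0.086 ]
[ 304  217   39   37 1140] [323.1 234.8] 0.2676618 [ 0.484  -0.2149  0.118 ] [ 0.4759 -0.2202  0.086 ]
[244 264  46  33 840] [261.7 279.6] 0.31265175 [ 0.4297 -0.1939  0.118 ] [ 0.4148 -0.1967  0.086 ]
[305 267  41  51 888] [321.7 283.6] 0.31313813 [ 0.4508 -0.2341  0.118 ] [ 0.4385 -0.2419  0.086 ]
[ 467  413   64   67 2561] [499.8 449.1] 0.49902335 [ 0.3721 -0.5221  0.118 ] [ 0.3499 -0.566   0.086 ]
[ 107  414   64   66 2566] [137.9 449. ] 0.5011534 [ 0.156  -0.1693  0.118 ] [ 0.1067 -0.169   0.086 ]
```

View pics/w1.png

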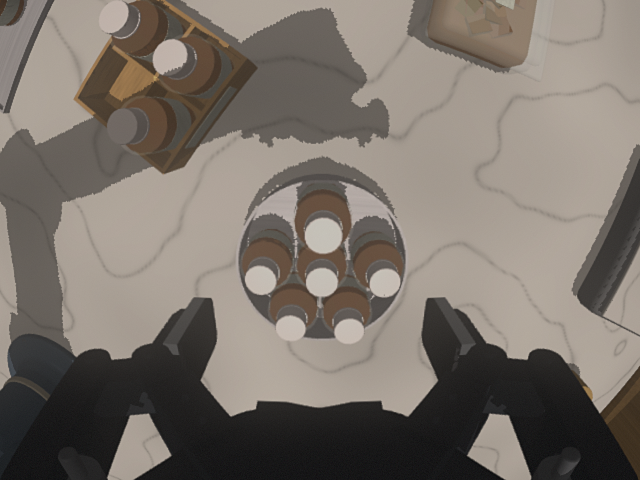

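The wrist view shows the tall cap at (323,235), which is (0.484, -0.215) and matches the top camera. Now I'll go down and grip it.

Request:
move_arm(
  gripper=[0.7,0.7,0.7,0.7,0.7,0.7,0.7,0.7],
  xyz=[
    [0,-0.0017,-0.03],
    [0,-0.0017,-0.06],
    [0,-0.0017,-0.09],
    [0,-0.0017,-0.11],
    [0,-0.0017,-0.12],
    [0,-0.0017,-0.127],
    [0,-0.0017,-0.1315],
    [0,-0.0017,-0.1315],
  ],
  yaw=[0,0,0,0,0,0,0,0],
)

```text
t: 3.35
eef_pos: [0.4846, -0.2145, 0.1001]
tool_rot: [[0.855, 0.519, 0.001], [0.519, -0.855, 0.0], [0.001, 0.0, -1.0]]
force: [-0.6, 0.0, 0.1]
opening: 0.0597
grasp_force: 0.0
```

Request:
move_arm(
  gripper=[0.2,0.2,0.2,0.2,0.2,0.2,0.2,0.2,0.2],
  xyz=[
    [0,0,0],
    [0,0,0],
    [0,0,0],
    [0,0,0],
    [0,0,0],
    [0,0,0],
    [0,0,0],
    [0,0,0],
    [0,0,0],
  ],
  yaw=[0,0,0,0,0,0,0,0,0],
)

```text
t: 4.25
eef_pos: [0.4848, -0.2149, 0.1007]
tool_rot: [[0.855, 0.518, 0.001], [0.518, -0.855, 0.0], [0.001, 0.001, -1.0]]
force: [-1.3, 0.9, 5.8]
opening: 0.0261
grasp_force: 39.2
```

Request:
move_arm(
  gripper=[0.2,0.2,0.2,0.2,0.2,0.2,0.2,0.2,0.2,0.2],
  xyz=[
    [0,0,0.005],
    [0,0,0.015],
    [0,0,0.03],
    [0,0,0.05],
    [0,0,0.07],
    [0,0,0.09],
    [0,0,0.11],
    [0,0,0.13],
    [0,0,0.14],
    [0,0,0.14],
  ],
  yaw=[0,0,0,0,0,0,0,0,0,0],
)

```text
t: 5.25
eef_pos: [0.4849, -0.2152, 0.2417]
tool_rot: [[0.855, 0.518, 0.004], [0.518, -0.855, -0.001], [0.003, 0.002, -1.0]]
force: [0.2, 0.1, -2.4]
opening: 0.0263
grasp_force: 39.4
```

Run:
```python
from caps import *
s=telemetry.observe(); print(s['eef_pos'],s['force'],s['ft_torque'],s['opening'],s['grasp_force'])
p,d=optics.camera('side'); cv2.imwrite('pics/s1.png',p[60:300,260:580,::-1])
```

```text
[ 0.4849442  -0.21522361  0.241651  ] [ 0.20769743  0.08138323 -2.39511753] [-0.01801657  0.00888383  0.02305955] 0.026255914610568934 39.43895637989044
```

View pics/s1.png

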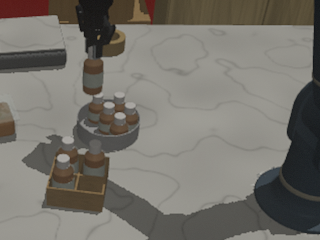

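The tall bottle is held upright at about (95,75) in the crop. Next I'll carry it to the empty cell.

Request:
move_arm(
  gripper=[0.2,0.2,0.2,0.2,0.2,0.2,0.2,0.2,0.2,0.2,0.2,0.2],
  xyz=[
    [0.003,0.02,0],
    [0.003,0.05,0],
    [0.003,0.08,0],
    [0.003,0.11,0],
    [0.003,0.14,0],
    [0.003,0.17,0],
    [0.003,0.2,0],
    [0.003,0.22,0],
    [0.003,0.23,0],
    [0.003,0.234,0],
    [0.003,0.234,0],
    [0.003,0.234,0],
  ],
  yaw=[0,0,0,0,0,0,0,0,0,0,0,0],
)

```text
t: 6.5
eef_pos: [0.4871, 0.0178, 0.2397]
tool_rot: [[0.856, 0.516, -0.0], [0.516, -0.856, -0.001], [-0.001, 0.001, -1.0]]
force: [-0.0, -0.0, -2.0]
opening: 0.0262
grasp_force: 39.5
```

Run:
```python
from wr import *
p,d,s,pl=wrist('pics/w2.png'); print(s['eef_pos'],s['force'])
```

```text
[0.48712082 0.01784162 0.23969212] [-0.01408574 -0.03589178 -1.97359471]
```

View pics/w2.png

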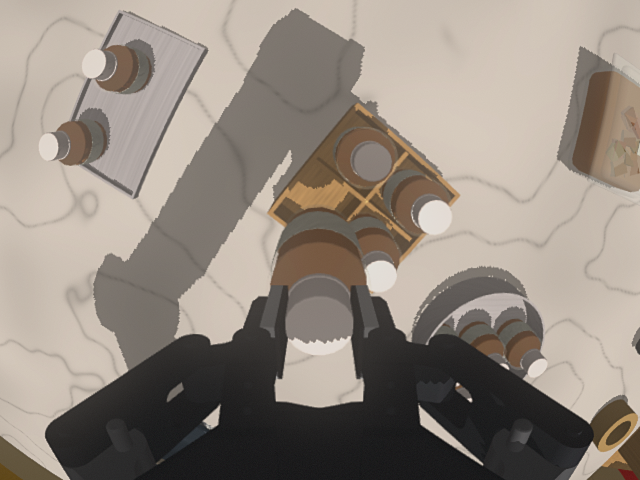

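The wrist view shows the bottle upright between the fingers, with the empty cell below it at about (310,200). Lowering it now.

Request:
move_arm(
  gripper=[0.2,0.2,0.2,0.2,0.2,0.2,0.2,0.2,0.2,0.2],
  xyz=[
    [0,0.001,-0.02],
    [0,0.001,-0.04],
    [0,0.001,-0.06],
    [0,0.001,-0.075],
    [0,0.001,-0.09],
    [0,0.001,-0.105],
    [0,0.001,-0.118],
    [0,0.001,-0.127],
    [0,0.001,-0.132],
    [0,0.001,-0.132],
  ],
  yaw=[0,0,0,0,0,0,0,0,0,0],
)

```text
t: 7.55
eef_pos: [0.487, 0.02, 0.1074]
tool_rot: [[0.855, 0.518, -0.001], [0.518, -0.855, -0.0], [-0.001, -0.0, -1.0]]
force: [0.1, 0.7, -1.3]
opening: 0.0264
grasp_force: 39.6
```

Request:
move_arm(
  gripper=[0.2,0.2,0.2,0.2],
  xyz=[
    [0,-0.001,-0.002],
    [0,-0.001,-0.0035],
    [0,-0.001,-0.0045],
    [0,-0.001,-0.0045],
  ],
  yaw=[0,0,0,0],
)

```text
t: 7.95
eef_pos: [0.4872, 0.0193, 0.1034]
tool_rot: [[0.855, 0.518, 0.0], [0.518, -0.855, 0.0], [0.0, 0.0, -1.0]]
force: [-0.1, -0.4, -1.8]
opening: 0.0263
grasp_force: 39.6
```

Request:
move_arm(
  gripper=[0.2,0.2,0.2],
  xyz=[
    [0,0,-0.001],
    [0,0,-0.0015],
    [0,0,-0.0015],
  ],
  yaw=[0,0,0],
)

```text
t: 8.25
eef_pos: [0.4878, 0.0195, 0.1027]
tool_rot: [[0.855, 0.518, 0.001], [0.518, -0.855, 0.001], [0.001, -0.0, -1.0]]
force: [-1.2, 0.4, 4.8]
opening: 0.026
grasp_force: 40.2
```

Contact with the floor: the force rose to about +5 N. Release and rise.

Request:
move_arm(
  gripper=[0.5,0.5,0.5,0.5,0.5,0.5,0.5,0.5,0.5,0.5],
  xyz=[
    [0,0,0],
    [0,0,0],
    [0,0,0],
    [0,0,0],
    [0,0,0.01],
    [0,0,0.03],
    [0,0,0.06],
    [0,0,0.09],
    [0,0,0.11],
    [0,0,0.11],
  ],
  yaw=[0,0,0,0,0,0,0,0,0,0],
)

```text
t: 9.25
eef_pos: [0.4893, 0.0191, 0.2151]
tool_rot: [[0.855, 0.518, 0.007], [0.518, -0.855, 0.002], [0.007, 0.002, -1.0]]
force: [-0.4, -0.3, -0.1]
opening: 0.0425
grasp_force: 0.0
```

Request:
move_arm(
  gripper=[0.7,0.7,0.7,0.7,0.7,0.7,0.7,0.7,0.7,0.7],
  xyz=[
    [0.02,0.243,-0.04],
    [0.02,0.243,-0.04],
    [0.02,0.243,-0.04],
    [0.02,0.243,-0.04],
    [0.02,0.243,-0.04],
    [0.02,0.243,-0.04],
    [0.02,0.243,-0.04],
    [0.02,0.243,-0.04],
    [0.02,0.243,-0.04],
    [0.02,0.243,-0.04],
  ],
  yaw=[0.505,0.505,0.505,0.505,0.505,0.505,0.505,0.505,0.505,0.505],
)

```text
t: 10.25
eef_pos: [0.5075, 0.2608, 0.1722]
tool_rot: [[0.5, 0.866, 0.0], [0.866, -0.5, 0.0], [0.0, 0.0, -1.0]]
force: [-0.1, 0.4, 0.2]
opening: 0.0596
grasp_force: 0.0
```

Run:
```python
from caps import *
s=telemetry.observe(); print(s['eef_pos'],s['opening'],s['tool_rot'][0])
p,d=optics.camera('top')
for o in caps(p,d): print(*o)
```

```text
[0.50752379 0.2607925  0.17220317] 0.05956776923450995 [4.99830249e-01 8.66123273e-01 4.45894041e-04]
[480.2 104.7] 0.0774 683 [ 0.7688 -0.2749] [ 0.7628 -0.2708] 37.2
[459.4 112.8] 0.0782 319 [ 0.7545 -0.2384] [ 0.754  -0.2385] 15.3
[315.  232.6] 0.1191 252 [0.5488 0.0096] [0.5488 0.0096] 8.8
[354.7 237.8] 0.1192 254 [ 0.5399 -0.053 ] [ 0.5399 -0.0529] 8.8
[309.2 272. ] 0.1191 259 [0.487  0.0192] [0.4869 0.0191] 8.8
[348.9 276.9] 0.1193 256 [ 0.4786 -0.0428] [ 0.4786 -0.0427] 8.8
[496.7 281.9] 0.0855 225 [ 0.4671 -0.2874] [ 0.467  -0.2872] 8.4
[468.9 299.1] 0.0853 228 [ 0.4397 -0.2407] [ 0.4396 -0.2404] 8.5
[441.8 315.6] 0.0854 230 [ 0.4137 -0.1954] [ 0.4137 -0.195 ] 8.6
[498.  316.6] 0.0855 225 [ 0.4109 -0.2873] [ 0.4111 -0.2874] 8.6
[470.  332.4] 0.0852 229 [ 0.3861 -0.2405] [ 0.386  -0.2405] 8.5
```

The tall bottle sits at (0.487, 0.0192), level with its neighbours, and nothing else moved. Now the first tray bottle.

Request:
move_arm(
  gripper=[0.7,0.7,0.7,0.7,0.7,0.7],
  xyz=[
    [0,0.001,-0.03],
    [0,0.001,-0.06],
    [0,0.001,-0.08],
    [0,0.001,-0.094],
    [0,0.001,-0.1005],
    [0,0.001,-0.1005],
  ],
  yaw=[0,0,0,0,0,0],
)

```text
t: 10.9
eef_pos: [0.5072, 0.2629, 0.071]
tool_rot: [[0.498, 0.867, -0.0], [0.867, -0.498, -0.0], [-0.001, -0.0, -1.0]]
force: [-0.3, 0.7, 0.1]
opening: 0.0596
grasp_force: 0.0
```

Request:
move_arm(
  gripper=[0.2,0.2,0.2,0.2,0.2,0.2,0.2,0.2],
  xyz=[
    [0,0,0],
    [0,0,0],
    [0,0,0],
    [0,0,0],
    [0,0,0],
    [0,0,0],
    [0,0,0],
    [0,0,0],
  ],
  yaw=[0,0,0,0,0,0,0,0],
)

```text
t: 11.7
eef_pos: [0.5079, 0.2638, 0.0725]
tool_rot: [[0.498, 0.867, 0.002], [0.867, -0.498, 0.001], [0.002, 0.001, -1.0]]
force: [-0.3, 0.5, 6.2]
opening: 0.0263
grasp_force: 39.3
```

Request:
move_arm(
  gripper=[0.2,0.2,0.2,0.2,0.2,0.2,0.2,0.2,0.2],
  xyz=[
    [0,0,0.005],
    [0,0,0.015],
    [0,0,0.03],
    [0,0,0.055],
    [0,0,0.08],
    [0,0,0.105],
    [0,0,0.13],
    [0,0,0.145],
    [0,0,0.145],
  ],
  yaw=[0,0,0,0,0,0,0,0,0],
)

```text
t: 12.6
eef_pos: [0.5087, 0.2637, 0.2197]
tool_rot: [[0.498, 0.867, 0.005], [0.867, -0.498, 0.004], [0.006, 0.003, -1.0]]
force: [1.8, 0.1, -2.2]
opening: 0.0263
grasp_force: 39.5
```

Request:
move_arm(
  gripper=[0.2,0.2,0.2,0.2,0.2,0.2,0.2,0.2,0.2,0.2,0.2,0.2],
  xyz=[
    [0,-0.02,0],
    [0,-0.06,0],
    [0,-0.1,0],
    [0,-0.15,0],
    [-0.01,-0.2,0],
    [-0.015,-0.25,0],
    [-0.02,-0.3,0],
    [-0.03,-0.345,0],
    [-0.035,-0.385,0],
    [-0.04,-0.42,0],
    [-0.041,-0.44,0],
    [-0.041,-0.45,0],
  ],
  yaw=[0,0,0,0,0,0,0,0,0,0,0,0],
)

```text
t: 13.8
eef_pos: [0.464, -0.1897, 0.2156]
tool_rot: [[0.502, 0.865, -0.002], [0.865, -0.502, -0.0], [-0.001, -0.002, -1.0]]
force: [0.4, 0.7, -2.3]
opening: 0.0263
grasp_force: 39.6
```

Request:
move_arm(
  gripper=[0.2,0.2,0.2],
  xyz=[
    [0,-0.008,0],
    [0,-0.008,0],
    [0,-0.008,0],
  ],
  yaw=[0,0,0],
)

```text
t: 14.1
eef_pos: [0.4663, -0.1937, 0.216]
tool_rot: [[0.496, 0.868, -0.001], [0.868, -0.496, 0.001], [0.0, -0.001, -1.0]]
force: [-1.1, 1.2, -0.9]
opening: 0.0265
grasp_force: 39.6
```

Run:
```python
from wr import *
p,d,s,pl=wrist('pics/w3.png'); print(s['eef_pos'],s['force'],s['opening'])
```

```text
[ 0.46626293 -0.19365985  0.21599493] [-1.08016017  1.23509544 -0.85432069] 0.02649343013415194
```

View pics/w3.png

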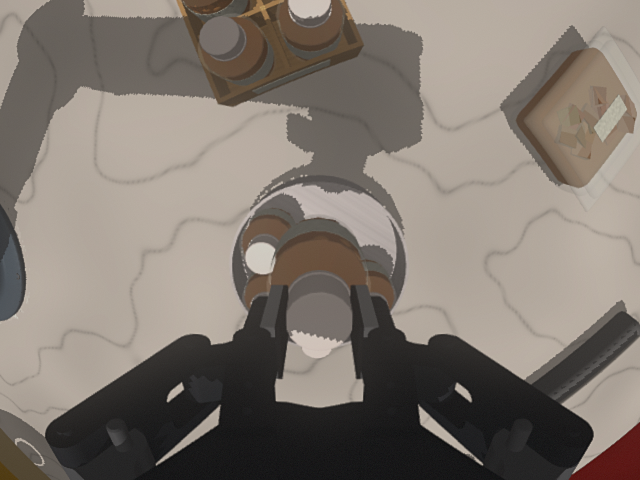

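The bottle is held upright over the gap, with the small5 cap visible at (261,258). Lowering.

Request:
move_arm(
  gripper=[0.2,0.2,0.2,0.2,0.2,0.2],
  xyz=[
    [0,-0.001,-0.02],
    [0,-0.001,-0.045],
    [0,-0.001,-0.07],
    [0,-0.001,-0.08],
    [0,-0.001,-0.085],
    [0,-0.001,-0.085],
  ],
  yaw=[0,0,0,0,0,0],
)

```text
t: 14.75
eef_pos: [0.4665, -0.1954, 0.1314]
tool_rot: [[0.497, 0.868, -0.0], [0.868, -0.497, 0.0], [0.0, -0.0, -1.0]]
force: [-0.3, -0.4, -1.0]
opening: 0.026
grasp_force: 39.6
```

Request:
move_arm(
  gripper=[0.2,0.2,0.2,0.2,0.2,0.2,0.2],
  xyz=[
    [0,0,-0.01],
    [0,0,-0.02],
    [0,0,-0.03],
    [0,0,-0.04],
    [0,0,-0.048],
    [0,0,-0.054],
    [0,0,-0.054],
  ],
  yaw=[0,0,0,0,0,0,0],
)

```text
t: 15.45
eef_pos: [0.4656, -0.1956, 0.0764]
tool_rot: [[0.498, 0.867, -0.002], [0.867, -0.498, 0.0], [-0.001, -0.002, -1.0]]
force: [0.2, 0.5, -1.9]
opening: 0.0259
grasp_force: 39.6
```

Request:
move_arm(
  gripper=[0.2,0.2,0.2,0.2],
  xyz=[
    [0,0,-0.002],
    [0,0,-0.004],
    [0,0,-0.005],
    [0,0,-0.005],
  ],
  yaw=[0,0,0,0],
)

```text
t: 15.85
eef_pos: [0.4663, -0.1958, 0.0724]
tool_rot: [[0.498, 0.867, 0.0], [0.867, -0.498, 0.0], [0.0, 0.0, -1.0]]
force: [-0.5, 0.0, -0.9]
opening: 0.026
grasp_force: 39.6
```

Request:
move_arm(
  gripper=[0.2,0.2,0.2],
  xyz=[
    [0,0,-0.001],
    [0,0,-0.002],
    [0,0,-0.002],
  ],
  yaw=[0,0,0],
)

```text
t: 16.15
eef_pos: [0.4665, -0.1959, 0.0715]
tool_rot: [[0.498, 0.867, 0.001], [0.867, -0.498, 0.001], [0.001, 0.0, -1.0]]
force: [-2.5, 1.4, 9.8]
opening: 0.0262
grasp_force: 40.6
```

Floor contact at the expected height. Release, rise and move to the second tray bottle.

Request:
move_arm(
  gripper=[0.47,0.47,0.47,0.47,0.47,0.47,0.47,0.47,0.47,0.47],
  xyz=[
    [0,0,0],
    [0,0,0],
    [0,0,0],
    [0,0,0],
    [0,0,0.01],
    [0,0,0.03],
    [0,0,0.06],
    [0,0,0.09],
    [0,0,0.12],
    [0,0,0.12],
  ],
  yaw=[0,0,0,0,0,0,0,0,0,0],
)

```text
t: 17.15
eef_pos: [0.4686, -0.1972, 0.1947]
tool_rot: [[0.498, 0.867, 0.009], [0.867, -0.498, -0.002], [0.003, 0.008, -1.0]]
force: [0.5, -0.2, 0.4]
opening: 0.04
grasp_force: 0.0
```

Request:
move_arm(
  gripper=[0.7,0.7,0.7,0.7,0.7,0.7,0.7,0.7,0.7,0.7,0.7,0.7],
  xyz=[
    [0.01,0.05,0],
    [0.03,0.1,0],
    [0.03,0.15,0],
    [0.03,0.2,0],
    [0.03,0.25,0],
    [0.03,0.3,0],
    [0.01,0.35,0],
    [-0.01,0.39,-0.02],
    [-0.03,0.43,-0.02],
    [-0.05,0.473,-0.02],
    [-0.05,0.473,-0.02],
    [-0.05,0.473,-0.02],
  ],
  yaw=[-0.1,-0.2,-0.3,-0.4,-0.5,-0.6,-0.7,-0.8,-0.9,-1.0,-1.05,-1.05],
)

```text
t: 18.35
eef_pos: [0.4151, 0.2784, 0.1699]
tool_rot: [[1.0, 0.004, -0.001], [0.004, -1.0, -0.001], [-0.001, 0.001, -1.0]]
force: [0.2, -0.2, -0.3]
opening: 0.0598
grasp_force: 0.0
```

Run:
```python
from caps import *
s=telemetry.observe(); print(s['eef_pos'],s['tool_rot'][0],s['joint_positions'])
p,d=optics.camera('top')
for o in caps(p,d)[2:]: print(*o)
```

```text
[0.4150866  0.27842627 0.16992732] [ 9.99993234e-01  3.64346871e-03 -5.06789680e-04] [-1.24936055  0.2958136   0.69743287  2.03953255 -0.24276775  0.88826782
 -1.98569235]
[314.9 232.5] 0.1193 248 [0.5489 0.0097] [0.5487 0.0097] 8.8
[354.7 237.8] 0.1193 247 [ 0.5399 -0.053 ] [ 0.54   -0.0528] 8.7
[309.2 272. ] 0.1191 250 [0.487  0.0193] [0.4869 0.0191] 8.8
[348.8 276.9] 0.1192 247 [ 0.4786 -0.0426] [ 0.4785 -0.0426] 8.8
[441.2 283.1] 0.0854 222 [ 0.4662 -0.1961] [ 0.4662 -0.1962] 8.5
[496.7 281.8] 0.0854 221 [ 0.4673 -0.2875] [ 0.4672 -0.2874] 8.3
[468.9 299.1] 0.0854 226 [ 0.4398 -0.2407] [ 0.4396 -0.2404] 8.5
[441.7 315.6] 0.0854 224 [ 0.4137 -0.1953] [ 0.4136 -0.1952] 8.5
[498.1 316.6] 0.0853 225 [ 0.4108 -0.2874] [ 0.4106 -0.2873] 8.5
[470.1 332.3] 0.0853 225 [ 0.3862 -0.2406] [ 0.3862 -0.2405] 8.4
```

The first small bottle is exactly in place at (0.4662, -0.1961) and its neighbours have not moved. Pick up the second.

Request:
move_arm(
  gripper=[0.7,0.7,0.7,0.7,0.7,0.7],
  xyz=[
    [0.001,-0.001,-0.03],
    [0.001,-0.001,-0.06],
    [0.001,-0.001,-0.08],
    [0.001,-0.001,-0.094],
    [0.001,-0.001,-0.0985],
    [0.001,-0.001,-0.0985],
  ],
  yaw=[0,0,0,0,0,0],
)

```text
t: 19.0
eef_pos: [0.4177, 0.2755, 0.0718]
tool_rot: [[1.0, -0.002, -0.0], [-0.002, -1.0, -0.001], [-0.0, 0.001, -1.0]]
force: [0.3, 0.5, -0.3]
opening: 0.0596
grasp_force: 0.0
```

Request:
move_arm(
  gripper=[0.2,0.2,0.2,0.2,0.2,0.2,0.2,0.2],
  xyz=[
    [0,0,0],
    [0,0,0],
    [0,0,0],
    [0,0,0],
    [0,0,0],
    [0,0,0],
    [0,0,0],
    [0,0,0],
  ],
  yaw=[0,0,0,0,0,0,0,0],
)

```text
t: 19.8
eef_pos: [0.418, 0.2769, 0.0728]
tool_rot: [[1.0, 0.0, 0.002], [0.0, -1.0, 0.001], [0.002, -0.001, -1.0]]
force: [-1.0, -0.0, 7.2]
opening: 0.0264
grasp_force: 39.3
```

Request:
move_arm(
  gripper=[0.2,0.2,0.2,0.2,0.2,0.2,0.2,0.2,0.2],
  xyz=[
    [0,0,0.005],
    [0,0,0.015],
    [0,0,0.03],
    [0,0,0.055],
    [0,0,0.08],
    [0,0,0.105],
    [0,0,0.13],
    [0,0,0.145],
    [0,0,0.145],
  ],
  yaw=[0,0,0,0,0,0,0,0,0],
)

```text
t: 20.7
eef_pos: [0.4183, 0.2768, 0.2192]
tool_rot: [[1.0, -0.0, 0.003], [-0.0, -1.0, 0.004], [0.003, -0.004, -1.0]]
force: [-0.2, -0.5, -0.8]
opening: 0.0263
grasp_force: 39.6
```

Request:
move_arm(
  gripper=[0.2,0.2,0.2,0.2,0.2,0.2,0.2,0.2,0.2,0.2,0.2,0.2],
  xyz=[
    [0.02,-0.02,0],
    [0.04,-0.06,0],
    [0.06,-0.1,0],
    [0.076,-0.145,0],
    [0.076,-0.19,0],
    [0.076,-0.24,0],
    [0.076,-0.29,0],
    [0.076,-0.34,0],
    [0.076,-0.39,0],
    [0.076,-0.43,0],
    [0.076,-0.46,0],
    [0.076,-0.48,0],
  ],
  yaw=[0,0,0,0,0,0,0,0,0,0,0,0],
)

```text
t: 21.9
eef_pos: [0.4918, -0.2065, 0.2161]
tool_rot: [[1.0, -0.004, -0.002], [-0.004, -1.0, -0.001], [-0.002, 0.001, -1.0]]
force: [0.1, 0.8, -0.1]
opening: 0.0264
grasp_force: 39.6
```

Request:
move_arm(
  gripper=[0.2,0.2,0.2,0.2,0.2],
  xyz=[
    [0,-0.015,0],
    [0,-0.03,0],
    [0,-0.038,0],
    [0,-0.038,0],
    [0,-0.038,0],
  ],
  yaw=[0,0,0,0,0],
)

```text
t: 22.4
eef_pos: [0.493, -0.241, 0.2163]
tool_rot: [[1.0, 0.0, -0.001], [0.0, -1.0, 0.001], [-0.001, -0.001, -1.0]]
force: [-0.2, 0.2, -1.3]
opening: 0.0262
grasp_force: 39.6
```

Run:
```python
from wr import *
p,d,s,pl=wrist('pics/w4.png'); print(s['eef_pos'],s['force'],s['opening'])
```

```text
[ 0.4930141  -0.24098114  0.2163295 ] [-0.21715027  0.15497951 -1.25450115] 0.026247266171797085
```

View pics/w4.png

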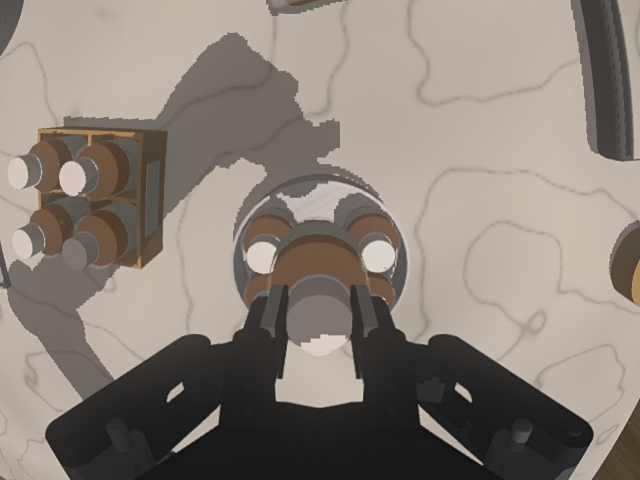

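The bottle is held symmetrically between the neighbouring caps at (263,257) and (377,256). Lowering.

Request:
move_arm(
  gripper=[0.2,0.2,0.2,0.2,0.2,0.2],
  xyz=[
    [0.001,-0.001,-0.02],
    [0.001,-0.001,-0.045],
    [0.001,-0.001,-0.07],
    [0.001,-0.001,-0.08],
    [0.001,-0.001,-0.085],
    [0.001,-0.001,-0.085],
  ],
  yaw=[0,0,0,0,0,0],
)

```text
t: 23.05
eef_pos: [0.4944, -0.2425, 0.1319]
tool_rot: [[1.0, 0.0, -0.0], [0.0, -1.0, -0.0], [-0.0, 0.0, -1.0]]
force: [0.9, -0.0, -0.2]
opening: 0.0263
grasp_force: 39.6
```

Request:
move_arm(
  gripper=[0.2,0.2,0.2,0.2],
  xyz=[
    [0,0,-0.008],
    [0,0,-0.014],
    [0,0,-0.018],
    [0,0,-0.018],
  ],
  yaw=[0,0,0,0],
)

```text
t: 23.45
eef_pos: [0.4939, -0.2426, 0.1134]
tool_rot: [[1.0, -0.0, -0.001], [-0.0, -1.0, 0.0], [-0.001, -0.0, -1.0]]
force: [0.8, 0.7, -1.2]
opening: 0.0261
grasp_force: 39.6
```

Request:
move_arm(
  gripper=[0.2,0.2,0.2,0.2,0.2,0.2,0.2],
  xyz=[
    [0,0.0008,-0.006],
    [0,0.0008,-0.012],
    [0,0.0008,-0.018],
    [0,0.0008,-0.024],
    [0,0.0008,-0.03],
    [0,0.0008,-0.036],
    [0,0.0008,-0.037],
  ],
  yaw=[0,0,0,0,0,0,0],
)

```text
t: 24.15
eef_pos: [0.4937, -0.2417, 0.076]
tool_rot: [[1.0, -0.0, -0.001], [-0.0, -1.0, 0.0], [-0.001, -0.0, -1.0]]
force: [-0.9, 0.5, -1.1]
opening: 0.0264
grasp_force: 39.6
```

Request:
move_arm(
  gripper=[0.2,0.2,0.2,0.2],
  xyz=[
    [0,0,-0.002],
    [0,0,-0.003],
    [0,0,-0.004],
    [0,0,-0.004],
  ],
  yaw=[0,0,0,0],
)

```text
t: 24.55
eef_pos: [0.4943, -0.242, 0.0729]
tool_rot: [[1.0, -0.0, 0.0], [-0.0, -1.0, -0.0], [0.0, 0.0, -1.0]]
force: [0.3, -1.0, -1.1]
opening: 0.0264
grasp_force: 39.6
```

Request:
move_arm(
  gripper=[0.2,0.2,0.2],
  xyz=[
    [0,0,-0.001],
    [0,0,-0.002],
    [0,0,-0.002],
  ],
  yaw=[0,0,0],
)

```text
t: 24.85
eef_pos: [0.4949, -0.2421, 0.0719]
tool_rot: [[1.0, -0.0, 0.002], [-0.0, -1.0, 0.001], [0.002, -0.001, -1.0]]
force: [-1.3, 1.3, 6.1]
opening: 0.0263
grasp_force: 40.4
```

Floor contact. Release, rise and clear the view.

Request:
move_arm(
  gripper=[0.47,0.47,0.47,0.47,0.47,0.47,0.47,0.47,0.47,0.47],
  xyz=[
    [0,0,0],
    [0,0,0],
    [0,0,0],
    [0,0,0],
    [0,0,0.01],
    [0,0,0.03],
    [0,0,0.06],
    [0,0,0.09],
    [0,0,0.13],
    [0,0,0.15],
  ],
  yaw=[0,0,0,0,0,0,0,0,0,0],
)

```text
t: 25.85
eef_pos: [0.4951, -0.2432, 0.2245]
tool_rot: [[1.0, -0.001, 0.005], [-0.001, -1.0, -0.002], [0.005, 0.002, -1.0]]
force: [0.8, 0.3, 0.5]
opening: 0.0401
grasp_force: 0.0
```

Request:
move_arm(
  gripper=[0.47,0.47,0.47,0.47,0.47,0.47,0.47,0.47,0.47,0.47,0.47,0.47],
  xyz=[
    [0,0.05,0],
    [0,0.1,0],
    [0,0.15,0],
    [0,0.2,0],
    [0,0.25,0],
    [0,0.3,0],
    [0,0.35,0],
    [0,0.4,0],
    [0,0.45,0],
    [0,0.48,0],
    [0,0.48,0],
    [0,0.48,0],
  ],
  yaw=[0,0,0,0,0,0,0,0,0,0,0,0],
)

```text
t: 27.05
eef_pos: [0.4941, 0.2381, 0.2211]
tool_rot: [[1.0, 0.001, 0.0], [0.001, -1.0, -0.001], [0.0, 0.001, -1.0]]
force: [-0.3, -0.6, -0.7]
opening: 0.04
grasp_force: 0.0
```

Run:
```python
from caps import *
p,d=optics.camera('top'); cv2.imwrite('pics/t2.png',p[...,::-1])
c=np.array([.439,-.242])
for o in caps(p,d): print(*o, 'r',round(float(np.hypot(*(o[3]-c))),4))
```

```text
[480.5 105.1] 0.0774 673 [ 0.7681 -0.2753] [ 0.7637 -0.2717] 36.9 r 0.3308
[459.3 112.7] 0.0782 326 [ 0.7546 -0.2383] [ 0.7542 -0.2375] 15.1 r 0.3156
[314.8 232.6] 0.1194 252 [0.5488 0.0097] [0.5487 0.0101] 8.7 r 0.2746
[354.7 237.8] 0.1194 251 [ 0.5399 -0.0529] [ 0.5401 -0.0529] 8.8 r 0.2143
[467.8 266.4] 0.0855 222 [ 0.4931 -0.2409] [ 0.4932 -0.2409] 8.3 r 0.0541
[309.2 272. ] 0.1193 253 [0.487  0.0192] [0.4869 0.0191] 8.8 r 0.2656
[348.9 276.9] 0.1193 251 [ 0.4786 -0.0428] [ 0.4786 -0.0426] 8.8 r 0.2031
[441.2 283.2] 0.0853 228 [ 0.4661 -0.1962] [ 0.4661 -0.1964] 8.6 r 0.0532
[496.7 281.8] 0.0854 222 [ 0.4673 -0.2875] [ 0.4671 -0.2874] 8.4 r 0.0536
[468.8 299.2] 0.0853 230 [ 0.4396 -0.2406] [ 0.4396 -0.2404] 8.5 r 0.0015
[441.7 315.5] 0.0853 226 [ 0.4137 -0.1953] [ 0.4138 -0.1951] 8.6 r 0.0531
[498.  316.6] 0.0853 226 [ 0.4108 -0.2874] [ 0.4106 -0.2873] 8.5 r 0.0534
[470.  332.3] 0.0855 225 [ 0.3862 -0.2405] [ 0.3862 -0.2404] 8.4 r 0.0528
```

View pics/t2.png

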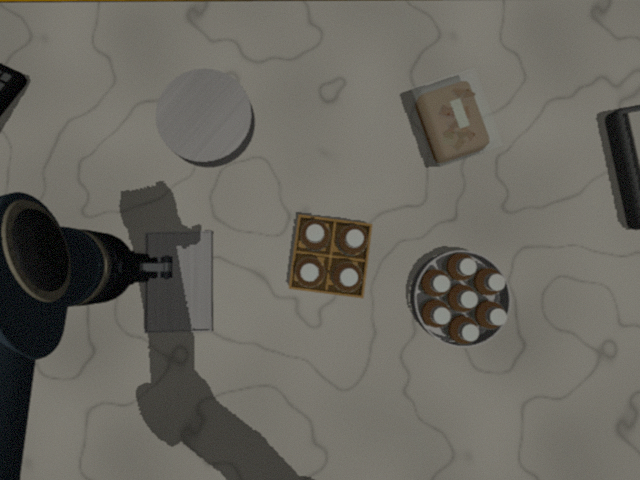

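The final top view shows seven level small bottles in the tin around (462,299) and four tall ones in the carton around (330,255). The tub and lid have not moved, and the arm is clear. Handing in.

```bash
python3 -c "from bench import bot; print(bot.job_done())"
```

```text
the job is handed in; nothing more can be done
None
```

I handed the job in at about 27 s: the tall bottle is in the carton's empty cell, all seven small bottles stand level in the tin, and the last camera check showed nothing else moved; the hand-in gave no verdict.

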